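# Unload a passed LED plate from the lamp test stand

## Task

The LED plate in the test stand has passed its test. Swing the red-knobbed cam lever fully open to free the plate, slide the plate straight up out of its guides by its top edge, and lower it upright to the bottom of the empty slot of the green rack, letting go only once it is down. Leave the lever open for the next plate, and leave the plates already in the racks, the screw bin and the screwdriver where they are.

Things in the scene. Friction and masses are not known exactly. Their poses are not given: they have to be found in the camera images.
- led_plate: LED plate under test: stiff flat plate 140 mm wide (its y), 8 mm thick (its x), 120 mm tall (its z), about 0.34 kg. Aluminium back (-x side), white face with 18 yellow LEDs, 1.6 mm proud (+x side); its top 24 mm is bare. Starts upright in the test stand. Origin: middle of its lower edge, so the middle of the top edge is 120 mm along its z
- test_stand: fixed stand, grey base 200 x 190 x 15 mm, turned about z only; origin on the bench, 10 mm to +x of the base's middle. At x = -50 mm the plate stands on the base, its x along the stand's x. Finned aluminium cooling block on its -x side, 85 mm high; on its +x side, below 55 mm, a rubber pad on a carriage that the cam lever presses against the plate (10 to 18 N); lamp box 57 mm high at x 63, y -70 mm
- stand_seat (a point): where the middle of the plate's lower edge rests in the stand, 15 mm above the bench; axes as the stand's. Black guides hold the plate's side edges up to 85 mm above the bench (slot 11.5 mm wide, 2 mm play at each side edge), so the plate's upper 50 mm stands free, top edge at 135 mm, and it must rise 70 mm to be clear
- clamp_lever (a joint): cam lever, rad, about a vertical axis: 0 = locked, pointing along the stand's +x; grows counter-clockwise seen from above; stop at 1.75, a little past the stand's +y. Starts locked (0 to 0.2); the plate is loose from about 0.6; beyond 1.3 it is fully open. Takes 2 to 3 N at the knob and stays where it is left
- lever_knob (a point): centre of the red ball knob, 28 mm in diameter, at the end of the cam lever; 95 mm above the bench, 85 mm from the lever's axis. The lever is a 12 mm round bar rising from 59 mm high at the axis to the knob
- lever_pivot (a point): fixed point on the vertical axis of the cam lever, at knob height (95 mm); at x = 30 mm, y = 0 of the stand; axes as the stand's
- rack_green: fixed slotted rack, bright green tray and ends, black combs; 115 mm (its x) x 180 mm (its y), 72 mm high; origin under its centre on the bench, turned about z only. Two slots along its y: x = -22.5 mm (empty), x = +22.5 mm (holds a plate). Slots 12 mm wide, 148 mm long, floor 12 mm above the bench; comb teeth only at the two ends, with V mouths from 55 to 72 mm high
- green_slot (a point): the empty slot of the green rack: centre of its floor, 12 mm above the bench; axes as the rack's: y along the slot, x across it. A racked plate has its origin on this point and its y along the slot (either face forward)
- rack_red: fixed slotted rack for failed plates, the same as the green rack but with red tray and ends; its x = -22.5 mm slot is empty too; not to be used
- plate_in_green: the same kind of plate as led_plate (same size, origin and axes), standing in the other slot of the green rack; top edge 132 mm above the bench; leave alone
- plate_in_red: the same kind of plate as led_plate (same size, origin and axes), standing in the red rack; leave alone
- screw_bin: yellow open bin 120 x 170 x 60 mm with screws; origin under its centre; leave alone
- screwdriver: orange-handled screwdriver lying on the bench beyond the work, origin under it; leave alone
There are look-alikes about, which are no part of the job. Of the things like the rack_green, leave any that is purple; of the rest the smaller one is meant.

How it is judged:
By the outcome, as a careful person would: the job done as asked, in the order asked, and still so for the second after the job is handed in, with the robot touching nothing.
It also fails if it takes over 56 s, if anything falls off the work surface, if the arm or the gripper's body presses on something with over 40 N, if the wrist force passes 120 N, or if a joint passes its speed limit or range.

## Robot

A 6-joint arm with a two-finger parallel gripper is mounted at the origin on the work surface. World frame = base frame: x ahead of the robot, y to its left, z up, the work surface at z = 0. Lengths are in m, angles in degrees, forces in N, time in s.
With the tool pointing down it reaches from about 0.325 to 0.775 m from the base axis. Payload 9.3 kg.
Tool frame: the origin (TCP) lies midway between the tips of the shut fingers; the grasp point (between the pads) lies 19 mm behind it; z points along the fingers, y is the line along which they close (so a half turn about z gives the same grasp; the last joint's range is limited). The gripper opens to 85 mm and grips with 20 to 120 N. Pads are 22 mm wide; open, the fingers measure 114 mm over their backs; the gripper's body (76 mm by 85 mm) begins 54 mm behind the grasp point. The pads swing forward as they close: fully open they stand 13 mm farther back than shut.
Start: joints at [-83.285, 14.817, 1.232, 76.415, 0, 81.257], TCP at [0.147, -0.53, 0.203] pointing down, gripper open.
Joint ranges: [-174.27, 174.27], [-52.1, 104.24], [-59.71, 78.15], [-110.17, 111.67], [-87.03, 83.33], [-180, 180]. Speed limits (degrees/s): [127.2, 127.2, 159.86, 180, 180, 180].

## Interface

Orientations are given as [roll, pitch, yaw] about the fixed x, y, z axes, in that order (R = Rz(yaw) Ry(pitch) Rx(roll)).
In Python, from cell import env gives the robot as it stands.
- The arm moves only by the tool jog_arm, never from a script. Its argument "steps" is a list of rows, each an object of numbers: "gripper": the closure, from 0 (fully open) to 1 (shut); "x", "y", "z": the shift along the world's x, y, z in mm; "twist": the turn about the world's z in rad. A call has 1 to 12 rows; each row shifts and turns the commanded pose from where the row before left it; what a row does not reach is not made up. A row lasts 1/12 s, in which the tool goes at most 41.7 mm and 7.16 degrees, less where a joint would pass 70% of its speed; a pose out of reach is approached as far as the arm can. A call is refused whole if a number of a shift passes 41.7 or a number of a turn 0.125, either way. A call with a gripper value outside its range is refused whole. The fingers move at their own pace and stop on an object; "newtons" is the grip in N (left out, the last holds). Time passes only in rows, so rows that do not move let the fingers close. It gives the time, the measured TCP pose, the force, the opening and the grip force at its end, in the units of the state.
- env.sense(): the state, without advancing time (a new reading comes with each control period).
- env.snapshot(name): name is "scene" or "top" or "wrist"; returns (picture, depth): 420x560x3 uint8, blue, green, red; 420x560 float32, m along the optical axis (not along the pixel's ray), 0 where there is no reading.
- env.camera_info(name): a dict with "fx", "fy", "cx", "cy" (pixels), "k1" (the pictures are not rectified: a ray, as slopes to the right and down, at radius r is drawn at 1 + k1 r^2 times it, then the intrinsics apply), "xyz" and "attitude" of the camera in the world. Camera axes: x right, y up, looking along -z (the intrinsics and any distortion apply to the point x, -y, -z); pixel columns grow to the right and rows downward; lengths in m; the calibration is good to about 2 mm. A picture is of the moment at which its call begins: read the wrist's pose just before it. camera_info takes no time and is no camera call; for the wrist camera it gives the pose at the moment of the call.
- env.hand_in(): hands the job in; it is judged then, once.
Trained networks look in the newest picture that a camera, given by its name, has taken for a name from the list of things; names that differ only in an ending like _2 or _b are one class to them, and where a whole thing is asked for, a point or a joint stands for the part that bears it (a point fixed in the world has none). Each returns a list of dicts, best first, with "conf" (0 to 1); they miss things now and then, are a little off and sometimes report something else, mostly with a low value. They report only what shows in the picture. A call takes as long as a camera call. They do not tell look-alikes from the thing itself.
- env.outline_of(camera, name): "mask" (420x560 bool, what is visible of it) and "box" ([centre column, centre row, width, height] in pixels, round what is visible of it).
The state is a dict: "t": time; "joint_pos": joint angles; "qvel": joint speeds; "effort": joint torques, N m; "eef_pos": TCP position; "tcp_rot": TCP orientation; "force": force on the tool from outside, world axes, zero at the start; "moment": the same for the moment, N m; "grip_width": finger opening in m; "grasp_force": force on a finger pad.
Only numpy, scipy, OpenCV 4.12 (cv2) and the standard library are available. Lean on these libraries where they do the work, as an engineer would, in place of code of your own. Each camera call takes 0.05 s, during which the arm holds its last target. There are 200 camera calls.

## Working session

There is one attempt and no reset: what is moved stays moved. The work goes in short steps, Python scripts to look and compute and a tool call to move; the robot and the scene stay as the last step left them, time stands still between calls to the robot, and variables do not carry over. Pictures are saved under pics/ and viewed, at most 10 in all, crops included, and the job is handed in when it is done.

Besides the shell and the picture viewer there is one more tool, called after ">>>" by a JSON object that holds its "api" and its "payload". jog_arm: Moves the arm, as the interface text tells. Its arguments: {"type":"object","properties":{"steps":{"type":"array"},"newtons":{"type":"number"}},"required":["steps"]}

```bash
mkdir -p pics; cat > h.py <<'E'
import numpy as np, cv2
from scipy.spatial.transform import Rotation as R
from cell import env
def pose(ci):
    a=np.array(ci["attitude"],float)
    M=a if a.shape==(3,3) else R.from_euler('xyz',a,degrees=True).as_matrix()
    return M,np.array(ci["xyz"])
def cloud(ci,d):
    K=np.array([[ci["fx"],0,ci["cx"]],[0,ci["fy"],ci["cy"]],[0,0,1.]])
    v,u=np.mgrid[:d.shape[0],:d.shape[1]]
    p=cv2.undistortPoints(np.stack([u,v],-1).reshape(-1,1,2).astype(float),K,np.array([ci["k1"],0,0,0.])).reshape(*d.shape,2)
    M,t=pose(ci)
    c=np.stack([p[...,0]*d,-p[...,1]*d,-d],-1)
    return c@M.T+t
E
python3 - <<'E'
from h import *
print(env.sense()); 
for n in("scene","top"):
    ci=env.camera_info(n);print(n,ci)
    im,d=env.snapshot(n);cv2.imwrite(f"pics/{n}.png",im);W=cloud(ci,d)
    np.savez(f"{n}.npz",im=im,d=d,W=W)
    for o in("led_plate","test_stand","lever_knob","rack_green","rack_red","screw_bin"):
        for r in env.outline_of(n,o):
            m=r["mask"]&(d>0);P=W[m]
            if len(P): print(o,round(r["conf"],2),np.round(r["box"]),np.round(np.median(P,0),3),np.round(np.percentile(P,98,0)-np.percentile(P,2,0),3), np.round(P[:,2].max(),3))
E
```

```text
{'t': 0.0, 'joint_pos': array([-8.32853010e+01,  1.48489460e+01,  1.18930517e+00,  7.64159606e+01,
       -6.28386960e-05,  8.12564052e+01]), 'qvel': array([-0.02253348, -0.06982527, -0.06850966, -0.00326056,  0.00897584,
       -0.04957567]), 'effort': array([-3.76652497e-04, -5.55636621e+01,  3.44527960e+01,  1.37668691e-02,
       -1.04270562e-04, -6.43224780e-06]), 'eef_pos': array([ 0.14654938, -0.52977746,  0.2021803 ]), 'tcp_rot': array([-1.79925268e+02, -1.14302911e-02,  1.54582863e+01]), 'force': array([-0.14665855,  0.02712044,  0.17671558]), 'moment': array([-0.03161144,  0.06343733,  0.00107218]), 'grasp_force': 0.0, 'grip_width': 0.0855667065711848}
scene {'fx': 458.8481573019639, 'fy': 458.8481573019639, 'cx': 270.71571371708, 'cy': 212.99250054489454, 'k1': -0.14120232394453278, 'xyz': array([ 1.07852459, -0.69902317,  0.94793733]), 'attitude': array([46.20365845, -1.12507796, 43.34213927])}
led_plate 0.57 [331. 163.  24.  35.] [0.474 0.239 0.104] [0.028 0.137 0.096] 0.138
led_plate 0.35 [366. 187.  46.  16.] [0.561 0.249 0.055] [0.112 0.049 0.074] 0.11
test_stand 0.9 
[... 1064 characters left out ...]
.061 0.093] 0.111
rack_green 0.83 [426. 328.  85.  99.] [ 0.226 -0.385  0.017] [0.199 0.154 0.082] 0.671
rack_green 0.78 [297. 193.  57.  87.] [ 0.527 -0.093  0.013] [0.17  0.122 0.06 ] 0.132
rack_green 0.72 [413. 107.  56.  79.] [ 0.759 -0.381  0.014] [0.172 0.116 0.065] 0.073
rack_green 0.68 [155. 210.  71.  15.] [0.467 0.233 0.126] [0.03  0.132 0.052] 0.137
rack_red 0.66 [384. 204.  53.  70.] [ 0.5   -0.304  0.014] [0.17  0.111 0.062] 0.13
rack_red 0.39 [296. 195.  58.  82.] [ 0.528 -0.092  0.013] [0.174 0.125 0.061] 0.132
screw_bin 0.67 [309. 112.  77.  64.] [ 0.747 -0.112  0.023] [0.137 0.168 0.058] 0.065
screw_bin 0.47 [165. 196.  86. 113.] [0.513 0.238 0.018] [0.211 0.19  0.081] 0.136
```

View pics/scene.png

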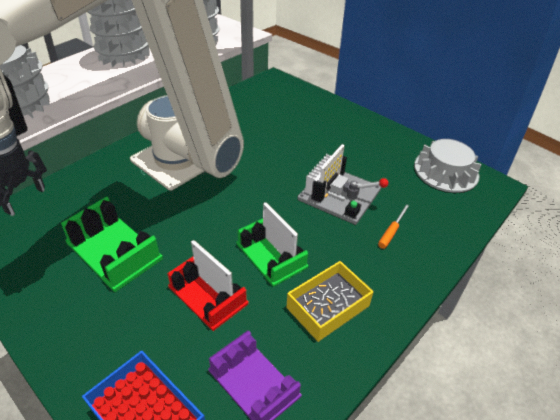

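View pics/top.png

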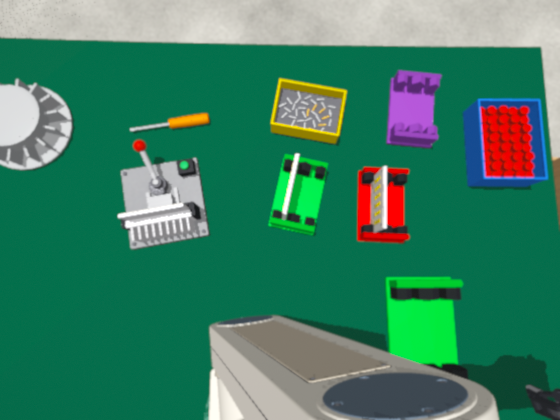

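The task rack is the smaller green one near (0.53, -0.10): top px (300,193), plate on its +y side. The large green rack at px (425,325) and the purple one are decoys. In the top view the stand is at px (165,195), with the red knob at (139,145).

```bash
cat > fit.py <<'E'
from h import *
def rect(P):
    (c,s,a)=cv2.minAreaRect((P[:,:2]*1000).astype(np.float32)); return np.round(c,1),np.round(s,1),round(a,1)
def line(P):
    q=P[:,:2]*1000;c=q.mean(0);u,s,v=np.linalg.svd(q-c,full_matrices=False);t=(q-c)@v[0];w=(q-c)@v[1]
    lo,hi=np.percentile(t,[1,99]);return np.round(c+v[0]*(lo+hi)/2,1),"len",round(hi-lo,1),"thick",round(np.ptp(np.percentile(w,[3,97])),1),"dir",round(np.degrees(np.arctan2(v[0][1],v[0][0])),2)
def near(W,c,r,z0,z1): return (np.hypot(W[...,0]-c[0],W[...,1]-c[1])<r)&(W[...,2]>z0)&(W[...,2]<z1)
E
python3 - <<'E'
from fit import *
for n in("scene","top"):
    f=np.load(n+".npz");W=f["W"];im=f["im"];hsv=cv2.cvtColor(im,cv2.COLOR_BGR2HSV);d=f["d"]>0
    H,S,V=[hsv[...,i].astype(int) for i in range(3)]
    print(n)
    print("plate top z>.125",line(W[near(W,(.468,.24),.12,.125,.15)&d]), np.percentile(W[near(W,(.468,.24),.12,.125,.15)&d][:,2],[10,50,90]))
    print("pgreen >.115",line(W[near(W,(.53,-.1),.12,.115,.15)&d]))
    m=near(W,(.51,.24),.16,.008,.022)&d&(S<60); print("base",rect(W[m]),m.sum())
    m=near(W,(.53,-.1),.14,.004,.08)&d&(S>150)&(abs(H-60)<12)&(V>140); print("rack",rect(W[m]),m.sum())
    m=near(W,(.53,-.1),.14,.066,.08)&d; print("racktop",rect(W[m]),m.sum())
    red=near(W,(.6,.28),.1,.07,.13)&d&(S>150)&((H<8)|(H>172)); print("knob",W[red].mean(0),W[red].max(0),W[red].min(0),red.sum())
E
```

```text
scene
plate top z>.125 (array([471.7, 237.1]), 'len', np.float64(135.0), 'thick', np.float64(9.1), 'dir', np.float64(100.65)) [0.1270551  0.13253362 0.13543323]
pgreen >.115 (array([532.9, -68. ]), 'len', np.float64(139.8), 'thick', np.float64(8.5), 'dir', np.float64(-11.88))
base (array([511.3, 244.2]), array([201.4, 201.1]), 10.2) 1237
rack (array([533.1, -91.1]), array([114.1, 175.4]), 79.3) 923
racktop (array([529.3, -92.1]), array([ 94.3, 161.5]), 79.4) 199
knob [0.63097095 0.27898411 0.10191426] [0.64126671 0.29367119 0.10975561] [0.61810767 0.26898688 0.09135677] 59
top
plate top z>.125 (array([468.3, 236.3]), 'len', np.float64(138.3), 'thick', np.float64(8.3), 'dir', np.float64(-79.14)) [0.12920765 0.13324787 0.1356122 ]
pgreen >.115 (array([532.2, -66.6]), 'len', np.float64(137.4), 'thick', np.float64(7.6), 'dir', np.float64(168.02))
base (array([508.1, 244.6]), array([200.3, 191.5]), 11.1) 3049
rack (array([526.2, -88.7]), array([114.3, 176.8]), 78.1) 2176
racktop (array([530.6, -90.1]), array([ 83.7, 152.7]), 78.3) 84
knob [0.62416357 0.28177151 0.10260973] [0.63871491 0.29687791 0.11129539] [0.61284947 0.27109607 0.0902322 ] 109
```

>>> {"api": "jog_arm", "payload": {"steps": [{"x":24.7,"y":13.1,"z":5,"twist":0.089,"gripper":0.5},{"x":24.7,"y":13.1,"z":5,"twist":0.089},{"x":24.7,"y":13.1,"z":5,"twist":0.089},{"x":24.7,"y":13.1,"z":5,"twist":0.089},{"x":24.7,"y":13.1,"z":5,"twist":0.089},{"x":24.7,"y":13.1,"z":5,"twist":0.089},{"x":24.7,"y":13.1,"z":5,"twist":0.089},{"x":24.7,"y":13.1,"z":5,"twist":0.089},{"x":24.7,"y":13.1,"z":5,"twist":0.089},{"x":24.7,"y":13.1,"z":5,"twist":0.089},{"x":24.7,"y":13.1,"z":5,"twist":0.089},{"x":24.7,"y":13.1,"z":5,"twist":0.089}]}}

```text
validation failed for argument at $.st...
```

>>> {"api": "jog_arm", "payload": {"steps": [{"x":14.2,"y":23.9,"twist":0.089},{"x":14.2,"y":23.9,"twist":0.089},{"x":14.2,"y":23.9,"twist":0.089},{"x":14.2,"y":23.9,"twist":0.089},{"x":14.2,"y":23.9,"twist":0.089},{"x":14.2,"y":23.9,"twist":0.089},{"x":14.2,"y":23.9,"twist":0.089},{"x":14.2,"y":23.9,"twist":0.089},{"x":14.2,"y":23.9,"twist":0.089},{"x":14.2,"y":23.9,"twist":0.089},{"x":14.2,"y":23.9,"twist":0.089},{"x":14.2,"y":23.9,"twist":0.089}]}}

```text
validation failed for argument at $.st...
```

>>> {"api": "jog_arm", "payload": {"steps": [{"x":1.1,"y":30.5,"twist":0.089},{"x":1.1,"y":30.5,"twist":0.089},{"x":1.1,"y":30.5,"twist":0.089},{"x":1.1,"y":30.5,"twist":0.089},{"x":1.1,"y":30.5,"twist":0.089},{"x":1.1,"y":30.5,"twist":0.089},{"x":1.1,"y":30.5,"twist":0.089},{"x":1.1,"y":30.5,"twist":0.089},{"x":1.1,"y":30.5,"twist":0.089},{"x":1.1,"y":30.5,"twist":0.089},{"x":1.1,"y":30.5,"twist":0.089},{"x":1.1,"y":30.5,"twist":0.089}]}}

```text
validation failed for argument at $.st...
```

>>> {"api": "jog_arm", "payload": {"steps": [{"gripper":0.5,"x":24.7,"y":13.1,"z":5,"twist":0.089}]}}

```text
t: 0.78
eef_pos: [0.169, -0.5183, 0.2067]
tcp_rot: [-179.9, 0.1, 20.3]
force: [0.1, 0.1, -0.2]
grip_width: 0.0758
grasp_force: 0.0
```

>>> {"api": "jog_arm", "payload": {"steps": [{"gripper":0.5,"x":24.7,"y":13.1,"z":5,"twist":0.089},{"gripper":0.5,"x":24.7,"y":13.1,"z":5,"twist":0.089},{"gripper":0.5,"x":24.7,"y":13.1,"z":5,"twist":0.089},{"gripper":0.5,"x":24.7,"y":13.1,"z":5,"twist":0.089},{"gripper":0.5,"x":24.7,"y":13.1,"z":5,"twist":0.089},{"gripper":0.5,"x":24.7,"y":13.1,"z":5,"twist":0.089},{"gripper":0.5,"x":24.7,"y":13.1,"z":5,"twist":0.089},{"gripper":0.5,"x":24.7,"y":13.1,"z":5,"twist":0.089},{"gripper":0.5,"x":24.7,"y":13.1,"z":5,"twist":0.089},{"gripper":0.5,"x":24.7,"y":13.1,"z":5,"twist":0.089},{"gripper":0.5,"x":24.7,"y":13.1,"z":5,"twist":0.089}]}}

```text
t: 1.7
eef_pos: [0.4441, -0.3721, 0.2631]
tcp_rot: [180.0, 0.0, 76.9]
force: [0.4, -0.9, 0.8]
grip_width: 0.0425
grasp_force: 0.0
```

>>> {"api": "jog_arm", "payload": {"steps": [{"gripper":0.5,"x":14.2,"y":23.9,"z":0,"twist":0.089},{"gripper":0.5,"x":14.2,"y":23.9,"z":0,"twist":0.089},{"gripper":0.5,"x":14.2,"y":23.9,"z":0,"twist":0.089},{"gripper":0.5,"x":14.2,"y":23.9,"z":0,"twist":0.089},{"gripper":0.5,"x":14.2,"y":23.9,"z":0,"twist":0.089},{"gripper":0.5,"x":14.2,"y":23.9,"z":0,"twist":0.089},{"gripper":0.5,"x":14.2,"y":23.9,"z":0,"twist":0.089},{"gripper":0.5,"x":14.2,"y":23.9,"z":0,"twist":0.089},{"gripper":0.5,"x":14.2,"y":23.9,"z":0,"twist":0.089},{"gripper":0.5,"x":14.2,"y":23.9,"z":0,"twist":0.089},{"gripper":0.5,"x":14.2,"y":23.9,"z":0,"twist":0.089},{"gripper":0.5,"x":14.2,"y":23.9,"z":0,"twist":0.089}]}}

```text
t: 2.7
eef_pos: [0.6139, -0.0848, 0.2628]
tcp_rot: [180.0, 0.0, 138.1]
force: [0.6, -0.6, 0.8]
grip_width: 0.0428
grasp_force: 0.0
```

>>> {"api": "jog_arm", "payload": {"steps": [{"gripper":0.5,"x":1.1,"y":30.5,"z":0,"twist":0.089},{"gripper":0.5,"x":1.1,"y":30.5,"z":0,"twist":0.089},{"gripper":0.5,"x":1.1,"y":30.5,"z":0,"twist":0.089},{"gripper":0.5,"x":1.1,"y":30.5,"z":0,"twist":0.089},{"gripper":0.5,"x":1.1,"y":30.5,"z":0,"twist":0.089},{"gripper":0.5,"x":1.1,"y":30.5,"z":0,"twist":0.089},{"gripper":0.5,"x":1.1,"y":30.5,"z":0,"twist":0.089},{"gripper":0.5,"x":1.1,"y":30.5,"z":0,"twist":0.089},{"gripper":0.5,"x":1.1,"y":30.5,"z":0,"twist":0.089},{"gripper":0.5,"x":1.1,"y":30.5,"z":0,"twist":0.089},{"gripper":0.5,"x":0,"y":0,"z":0,"twist":0.089},{"gripper":0.5,"x":0,"y":0,"z":0,"twist":0.089}]}}

```text
t: 3.7
eef_pos: [0.6241, 0.2211, 0.2622]
tcp_rot: [180.0, -0.0, -160.5]
force: [0.5, -0.6, -0.6]
grip_width: 0.0426
grasp_force: 0.0
```

```bash
cat > w.py <<'E'
import sys
from fit import *
def wrist(name):
    ci=env.camera_info("wrist");im,d=env.snapshot("wrist");W=cloud(ci,d)
    cv2.imwrite(f"pics/{name}.png",im);np.savez(name+".npz",im=im,d=d,W=W);print(ci["xyz"],ci["attitude"])
    hsv=cv2.cvtColor(im,cv2.COLOR_BGR2HSV).astype(int);return im,d>0,W,hsv[...,0],hsv[...,1],hsv[...,2]
E
python3 - <<'E'
from w import *
im,d,W,H,S,V=wrist("w1")
red=near(W,(.6,.28),.1,.07,.13)&d&(S>150)&((H<8)|(H>172)); print("knob",red.sum(), rect(W[red]),W[red][:,2].max())
m=near(W,(.468,.24),.12,.125,.15)&d
if m.sum()>20:print("plate",line(W[m]))
E
```

```text
[0.56007013 0.19916694 0.43486703] [-1.57148008e+01  2.27798881e-02  1.09421026e+02]
knob 662 (array([626.8, 284.7]), array([25.3, 27.1]), 41.4) 0.11160418744446232
plate (array([471.4, 241. ]), 'len', np.float64(131.9), 'thick', np.float64(7.9), 'dir', np.float64(101.91))
```

View pics/w1.png

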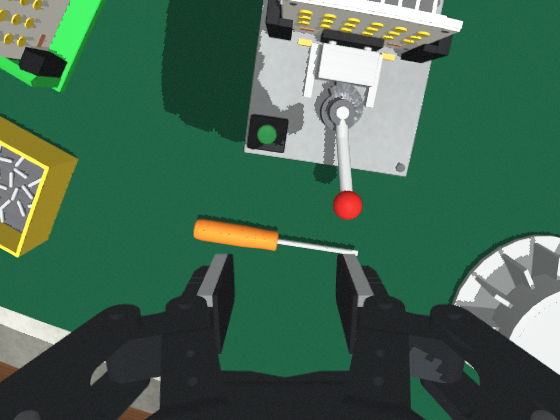

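The view shows the knob at px (347,205), pointing away from the plate, with the lever clear of the screwdriver lying on the bench. I'll lower the half-open fingers astride the knob.

>>> {"api": "jog_arm", "payload": {"steps": [{"gripper":0.5,"x":1.5,"y":31,"z":0,"twist":0},{"gripper":0.5,"x":1.5,"y":31,"z":0,"twist":0},{"gripper":0.5,"x":0,"y":0,"z":-30,"twist":0},{"gripper":0.5,"x":0,"y":0,"z":-30,"twist":0},{"gripper":0.5,"x":0,"y":0,"z":-30,"twist":0},{"gripper":0.5,"x":0,"y":0,"z":-30,"twist":0},{"gripper":0.5,"x":0,"y":0,"z":-30,"twist":0},{"gripper":0.5,"x":0,"y":0,"z":-30,"twist":0},{"gripper":0.5,"x":0,"y":0,"z":0,"twist":0}]}}

```text
t: 4.5
eef_pos: [0.6245, 0.2796, 0.0766]
tcp_rot: [180.0, -0.5, -161.1]
force: [-0.6, -0.0, -1.4]
grip_width: 0.0426
grasp_force: 0.0
```

```bash
python3 -c "
import numpy as np
p=np.array([548.8,253.4]);k=lambda a:p+85*np.array([np.cos(np.radians(a)),np.sin(np.radians(a))])
a=20.4+np.arange(25)*3.9
print(np.round(np.diff([k(x) for x in a],axis=0),1).tolist(),k(a[-1]))"
```

```text
[[-2.2, 5.4], [-2.6, 5.2], [-2.9, 5.0], [-3.2, 4.8], [-3.6, 4.6], [-3.9, 4.3], [-4.1, 4.0], [-4.4, 3.7], [-4.7, 3.4], [-4.9, 3.1], [-5.1, 2.8], [-5.3, 2.4], [-5.4, 2.1], [-5.5, 1.7], [-5.6, 1.3], [-5.7, 0.9], [-5.8, 0.5], [-5.8, 0.1], [-5.8, -0.3], [-5.7, -0.6], [-5.7, -1.0], [-5.6, -1.4], [-5.5, -1.8], [-5.4, -2.2]] [514.22738534 331.0513639 ]
```

>>> {"api": "jog_arm", "payload": {"steps": [{"gripper":0.5,"x":-2.2,"y":5.4,"z":0,"twist":0.068},{"gripper":0.5,"x":-2.6,"y":5.2,"z":0,"twist":0.068},{"gripper":0.5,"x":-2.9,"y":5.0,"z":0,"twist":0.068},{"gripper":0.5,"x":-3.2,"y":4.8,"z":0,"twist":0.068},{"gripper":0.5,"x":-3.6,"y":4.6,"z":0,"twist":0.068},{"gripper":0.5,"x":-3.9,"y":4.3,"z":0,"twist":0.068},{"gripper":0.5,"x":-4.1,"y":4.0,"z":0,"twist":0.068},{"gripper":0.5,"x":-4.4,"y":3.7,"z":0,"twist":0.068},{"gripper":0.5,"x":-4.7,"y":3.4,"z":0,"twist":0.068},{"gripper":0.5,"x":-4.9,"y":3.1,"z":0,"twist":0.068},{"gripper":0.5,"x":-5.1,"y":2.8,"z":0,"twist":0.068}]}}

```text
t: 5.42
eef_pos: [0.5864, 0.3274, 0.0849]
tcp_rot: [-179.9, 0.1, -118.0]
force: [-0.3, -0.1, -0.2]
grip_width: 0.0428
grasp_force: 0.0
```

>>> {"api": "jog_arm", "payload": {"steps": [{"gripper":0.5,"x":-5.3,"y":2.4,"z":0,"twist":0.068},{"gripper":0.5,"x":-5.4,"y":2.1,"z":0,"twist":0.068},{"gripper":0.5,"x":-5.5,"y":1.7,"z":0,"twist":0.068},{"gripper":0.5,"x":-5.6,"y":1.3,"z":0,"twist":0.068},{"gripper":0.5,"x":-5.7,"y":0.9,"z":0,"twist":0.068},{"gripper":0.5,"x":-5.8,"y":0.5,"z":0,"twist":0.068},{"gripper":0.5,"x":-5.8,"y":0.1,"z":0,"twist":0.068},{"gripper":0.5,"x":-5.8,"y":-0.3,"z":0,"twist":0.068},{"gripper":0.5,"x":-5.7,"y":-0.6,"z":0,"twist":0.068},{"gripper":0.5,"x":-5.7,"y":-1.0,"z":0,"twist":0.068},{"gripper":0.5,"x":-5.6,"y":-1.4,"z":0,"twist":0.068},{"gripper":0.5,"x":0,"y":0,"z":0,"twist":0}]}}

```text
t: 6.42
eef_pos: [0.5238, 0.3329, 0.0848]
tcp_rot: [-179.9, 0.0, -75.2]
force: [-0.1, 0.2, 0.5]
grip_width: 0.043
grasp_force: 0.0
```

>>> {"api": "jog_arm", "payload": {"steps": [{"gripper":0.5,"x":0,"y":0,"z":30,"twist":0},{"gripper":0.5,"x":0,"y":0,"z":35,"twist":0},{"gripper":0.5,"x":0,"y":0,"z":35,"twist":0},{"gripper":0.3,"x":-10,"y":0,"z":35,"twist":-0.02},{"gripper":0.1,"x":-10,"y":0,"z":35,"twist":-0.02},{"gripper":0.1,"x":-10,"y":0,"z":0,"twist":-0.02},{"gripper":0.1,"x":0,"y":0,"z":0,"twist":0},{"gripper":0.1,"x":0,"y":0,"z":0,"twist":0}]}}

```text
t: 7.08
eef_pos: [0.4941, 0.3329, 0.2537]
tcp_rot: [-179.9, 0.0, -78.8]
force: [0.3, -0.5, -0.3]
grip_width: 0.0769
grasp_force: 0.0
```

```bash
python3 - <<'E'
from w import *
im,d,W,H,S,V=wrist("w2")
red=near(W,(.55,.28),.13,.07,.13)&d&(S>150)&((H<8)|(H>172)); print("knob",red.sum(), rect(W[red]) if red.sum() else 0)
for a,b in((.128,.15),(.115,.15)):
    m=near(W,(.468,.24),.10,a,b)&d; print("plate",line(W[m]),m.sum(),np.percentile(W[m][:,2],95))
E
```

```text
[0.5077493  0.26645509 0.42624221] [-1.57038736e+01  1.16818803e-01 -1.68799740e+02]
knob 809 (array([626.3, 285.2]), array([25.3, 27.2]), 9.6)
plate (array([469.3, 245.4]), 'len', np.float64(121.9), 'thick', np.float64(7.8), 'dir', np.float64(-79.02)) 1993 0.13752475274583034
plate (array([469.8, 245.4]), 'len', np.float64(122.0), 'thick', np.float64(7.8), 'dir', np.float64(-79.0)) 2322 0.13745112589519481
```

View pics/w2.png

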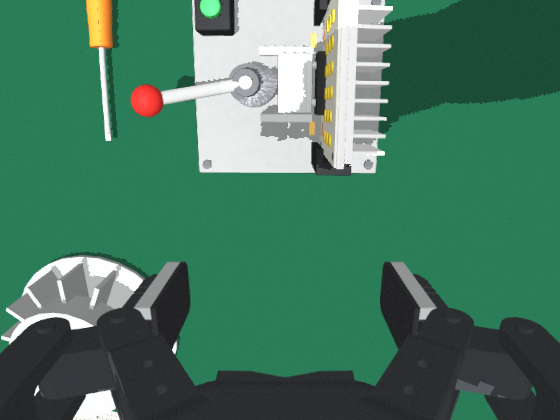

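The lever hasn't moved: the knob is still at px (147,100), about (0.626, 0.285). My fingers must have missed it, so I'll measure where the fingertips actually are.

```bash
python3 - <<'E'
from w import *
print({k:np.round(v,3) for k,v in env.sense().items() if k in("joint_pos","eef_pos","tcp_rot","grip_width")})
for f,tcp,yaw in(("w1",[.6241,.2211,.2622],199.5),("w2",[.4941,.3329,.2537],281.2)):
    W=np.load(f+".npz")["W"];d=np.load(f+".npz")["d"]
    Rm=(R.from_euler('z',yaw,degrees=True)*R.from_euler('x',180,degrees=True)).as_matrix()
    T=(W-np.array(tcp))@Rm
    for c,r in((160,270),(225,265),(225,300),(345,265),(355,300),(400,270),(180,280),(390,280),(350,340),(220,340)):
        print(f,c,r,np.round(T[r,c]*1000,1),round(float(d[r,c]),3))
E
```

```text
{'joint_pos': array([ 2.5893e+01,  1.9022e+01,  1.4412e+01,  8.5412e+01, -7.0000e-03,
       -7.5361e+01]), 'eef_pos': array([0.494, 0.333, 0.253]), 'tcp_rot': array([ 1.79981e+02, -1.20000e-02, -7.87460e+01]), 'grip_width': np.float64(0.077)}
w1 160 270 [-138.5 -161.6  260.7] 0.473
w1 225 265 [  9.9 -21.7 -46.4] 0.137
w1 225 300 [  0.7 -20.7 -56.1] 0.13
w1 345 265 [  9.7  23.1 -46.2] 0.137
w1 355 300 [  8.   22.8 -69. ] 0.116
w1 400 270 [-138.6  149.3  260.4] 0.473
w1 180 280 [-152.8 -136.6  261.3] 0.478
w1 390 280 [-152.3  137.1  259.5] 0.476
w1 350 340 [ -6.6  21.9 -69.5] 0.119
w1 220 340 [ -7.6 -21.  -68. ] 0.121
w2 160 270 [-134.3 -160.   251.9] 0.464
w2 225 265 [-126.8  -76.3  252.3] 0.462
w2 225 300 [-176.5  -78.8  252.5] 0.475
w2 345 265 [-126.6   74.1  252.1] 0.461
w2 355 300 [-176.1   89.6  251.9] 0.474
w2 400 270 [ 10.5  40.8 -51.9] 0.132
w2 180 280 [  5.5 -39.4 -49.9] 0.135
w2 390 280 [  5.9  37.9 -50.6] 0.134
w2 350 340 [-238.2   86.9  253.1] 0.492
w2 220 340 [-237.1  -88.6  251.2] 0.491
```

```bash
python3 - <<'E'
from w import *
for f,tcp,yaw in(("w1",[.6241,.2211,.2622],199.5),("w2",[.4941,.3329,.2537],281.2)):
    W=np.load(f+".npz")["W"];d=np.load(f+".npz")["d"]
    Rm=(R.from_euler('z',yaw,degrees=True)*R.from_euler('x',180,degrees=True)).as_matrix()
    T=(W-np.array(tcp))@Rm*1000
    m=(abs(T[...,1])<62)&(T[...,2]<30)&(d>0)&(abs(T[...,0])<60)
    i=np.argsort(T[m][:,2])[::-1]
    v,u=np.nonzero(m)
    for j in i[[0,20,100,300,800,2000]]: print(f,np.round(T[m][j]),u[j],v[j],round(float(d[v[j],u[j]]),3))
ci=env.camera_info("wrist");s=env.sense()
Rt=R.from_euler('xyz',s["tcp_rot"],degrees=True).as_matrix();M,t=pose(ci);print("cam in tool",Rt.T@(t-s["eef_pos"])); print(np.round(Rt.T@M,2))
K=np.array([[ci["fx"],0,ci["cx"]],[0,ci["fy"],ci["cy"]],[0,0,1.]])
for p in([0,0,0],[10,38,-4],[10,38,-50],[0,0,-19]):
    c=M.T@(Rt@(np.array(p)/1000.)+s["eef_pos"]-t);print(p,-c[2],cv2.projectPoints(np.array([[c[0],-c[1],-c[2]]]),np.zeros(3),np.zeros(3),K,np.array([ci["k1"],0,0,0]))[0].ravel())
E
```

```text
w1 [  1. -21. -31.] 233 269 0.154
w1 [ -0.  22. -33.] 336 273 0.153
w1 [ 10. -22. -35.] 228 254 0.148
w1 [ 10.  23. -38.] 342 257 0.145
w1 [  9. -21. -44.] 229 265 0.14
w1 [  2.  22. -53.] 344 293 0.133
w2 [ -5.  38. -39.] 380 291 0.148
w2 [ -6. -39. -40.] 189 294 0.147
w2 [  2.  37. -41.] 382 279 0.144
w2 [  6.  38. -44.] 385 273 0.14
w2 [ 10. -40. -48.] 180 267 0.136
w2 [ 10. -40. -56.] 174 276 0.128
cam in tool [ 0.06777453 -0.00073375 -0.17260536]
[[-0.    0.96  0.27]
 [ 1.    0.    0.  ]
 [ 0.    0.27 -0.96]]
[0, 0, 0] 0.18450133029097698 [286.54275299 244.55381078]
[10, 38, -4] 0.17791567847299486 [365.20088173 228.06875635]
[10, 38, -50] 0.13362946199277337 [391.13792978 268.83004537]
[0, 0, -19] 0.16620919739697246 [286.70871853 260.01930482]
```

The depth image shows the real fingertips about 31 mm above the reported TCP at half opening, so they passed over the knob. I'll go back and descend lower to allow for it.

>>> {"api": "jog_arm", "payload": {"steps": [{"gripper":0.5,"x":11,"y":-4,"z":0,"twist":-0.116},{"gripper":0.5,"x":11,"y":-4,"z":0,"twist":-0.116},{"gripper":0.5,"x":11,"y":-4,"z":0,"twist":-0.116},{"gripper":0.5,"x":11,"y":-4,"z":0,"twist":-0.116},{"gripper":0.5,"x":11,"y":-4,"z":0,"twist":-0.116},{"gripper":0.5,"x":11,"y":-4,"z":0,"twist":-0.116},{"gripper":0.5,"x":11,"y":-4,"z":0,"twist":-0.116},{"gripper":0.5,"x":11,"y":-4,"z":0,"twist":-0.116},{"gripper":0.5,"x":11,"y":-4,"z":0,"twist":-0.116},{"gripper":0.5,"x":11,"y":-4,"z":0,"twist":-0.116},{"gripper":0.5,"x":11,"y":-4,"z":0,"twist":-0.116},{"gripper":0.5,"x":11,"y":-5,"z":0,"twist":-0.116}]}}

```text
t: 8.13
eef_pos: [0.6267, 0.2833, 0.2508]
tcp_rot: [180.0, -0.2, -158.8]
force: [-0.5, 0.1, 0.0]
grip_width: 0.0422
grasp_force: 0.0
```

>>> {"api": "jog_arm", "payload": {"steps": [{"gripper":0.5,"x":0,"y":0,"z":-30,"twist":0},{"gripper":0.5,"x":0,"y":0,"z":-30,"twist":0},{"gripper":0.5,"x":0,"y":0,"z":-30,"twist":0},{"gripper":0.5,"x":0,"y":0,"z":-30,"twist":0},{"gripper":0.5,"x":0,"y":0,"z":-25,"twist":0},{"gripper":0.5,"x":0,"y":0,"z":0,"twist":0},{"gripper":0.5,"x":0,"y":0,"z":0,"twist":0}]}}

```text
t: 8.72
eef_pos: [0.6252, 0.2833, 0.1058]
tcp_rot: [180.0, -0.3, -158.5]
force: [0.8, -0.3, 0.2]
grip_width: 0.0425
grasp_force: 0.0
```

```bash
python3 - <<'E'
from w import *
im,d,W,H,S,V=wrist("w3")
E
```

```text
[0.56269365 0.25932828 0.27870471] [-1.54843695e+01  1.80252477e-02  1.11478388e+02]
```

View pics/w3.png

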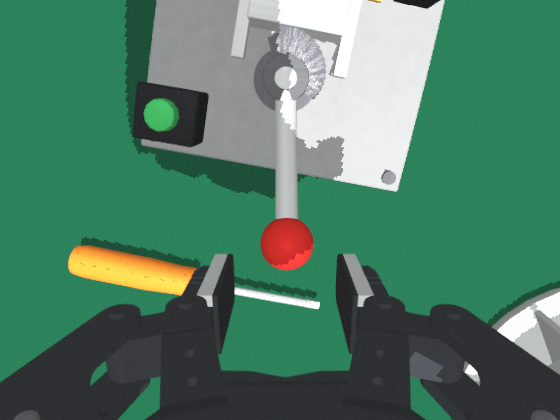

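The knob is centred between the fingers at px (287,243), still below the tips. I'll lower 54 mm more and then swing the lever.

>>> {"api": "jog_arm", "payload": {"steps": [{"gripper":0.5,"x":1,"y":0,"z":-27,"twist":0},{"gripper":0.5,"x":0,"y":0,"z":-27,"twist":0},{"gripper":0.5,"x":0,"y":0,"z":0,"twist":0},{"gripper":0.5,"x":0,"y":0,"z":0,"twist":0}]}}

```text
t: 9.1
eef_pos: [0.627, 0.2839, 0.0546]
tcp_rot: [180.0, -0.0, -158.5]
force: [0.1, 0.2, 0.4]
grip_width: 0.0426
grasp_force: 0.0
```

>>> {"api": "jog_arm", "payload": {"steps": [{"gripper":0.5,"x":-2.2,"y":5.4,"z":0,"twist":0.068},{"gripper":0.5,"x":-2.6,"y":5.2,"z":0,"twist":0.068},{"gripper":0.5,"x":-2.9,"y":5.0,"z":0,"twist":0.068},{"gripper":0.5,"x":-3.2,"y":4.8,"z":0,"twist":0.068},{"gripper":0.5,"x":-3.6,"y":4.6,"z":0,"twist":0.068},{"gripper":0.5,"x":-3.9,"y":4.3,"z":0,"twist":0.068}]}}

```text
t: 9.6
eef_pos: [0.6099, 0.3134, 0.057]
tcp_rot: [-179.9, 0.2, -134.9]
force: [0.4, -2.8, -0.6]
grip_width: 0.0426
grasp_force: 1.1
```

Contact is made at 2.8 N, so I'll continue the swing.

>>> {"api": "jog_arm", "payload": {"steps": [{"gripper":0.5,"x":-4.1,"y":4.0,"z":0,"twist":0.068},{"gripper":0.5,"x":-4.4,"y":3.7,"z":0,"twist":0.068},{"gripper":0.5,"x":-4.7,"y":3.4,"z":0,"twist":0.068},{"gripper":0.5,"x":-4.9,"y":3.1,"z":0,"twist":0.068},{"gripper":0.5,"x":-5.1,"y":2.8,"z":0,"twist":0.068},{"gripper":0.5,"x":-5.3,"y":2.4,"z":0,"twist":0.068},{"gripper":0.5,"x":-5.4,"y":2.1,"z":0,"twist":0.068},{"gripper":0.5,"x":-5.5,"y":1.7,"z":0,"twist":0.068}]}}

```text
t: 10.27
eef_pos: [0.5707, 0.3367, 0.0572]
tcp_rot: [-179.8, 0.1, -103.7]
force: [1.7, -2.4, -1.4]
grip_width: 0.0429
grasp_force: 1.1
```

>>> {"api": "jog_arm", "payload": {"steps": [{"gripper":0.5,"x":-5.6,"y":1.3,"z":0,"twist":0.068},{"gripper":0.5,"x":-5.7,"y":0.9,"z":0,"twist":0.068},{"gripper":0.5,"x":-5.8,"y":0.5,"z":0,"twist":0.068},{"gripper":0.5,"x":-5.8,"y":0.1,"z":0,"twist":0.068},{"gripper":0.5,"x":-5.8,"y":-0.3,"z":0,"twist":0.068},{"gripper":0.5,"x":-5.7,"y":-0.6,"z":0,"twist":0.068},{"gripper":0.5,"x":-5.7,"y":-1.0,"z":0,"twist":0.068},{"gripper":0.5,"x":-5.6,"y":-1.4,"z":0,"twist":0.068},{"gripper":0.5,"x":0,"y":0,"z":0,"twist":0}]}}

```text
t: 11.02
eef_pos: [0.5244, 0.3365, 0.057]
tcp_rot: [-179.8, 0.0, -72.6]
force: [-1.2, 0.5, 0.9]
grip_width: 0.0424
grasp_force: 0.0
```

>>> {"api": "jog_arm", "payload": {"steps": [{"gripper":0.5,"x":0,"y":0,"z":30,"twist":0},{"gripper":0.5,"x":0,"y":0,"z":35,"twist":0},{"gripper":0.5,"x":0,"y":0,"z":35,"twist":0},{"gripper":0.2,"x":-10,"y":0,"z":35,"twist":-0.04},{"gripper":0.2,"x":-20,"y":-20,"z":35,"twist":-0.04},{"gripper":0.2,"x":-20,"y":-20,"z":0,"twist":-0.03},{"gripper":0.2,"x":0,"y":0,"z":0,"twist":0},{"gripper":0.2,"x":0,"y":0,"z":0,"twist":0}]}}

```text
t: 11.68
eef_pos: [0.475, 0.2971, 0.2243]
tcp_rot: [-179.7, 0.1, -79.2]
force: [0.6, 0.4, 0.2]
grip_width: 0.0684
grasp_force: 0.0
```

```bash
python3 - <<'E'
from w import *
print(np.round(env.sense()["tcp_rot"],2))
im,d,W,H,S,V=wrist("w4")
red=near(W,(.55,.28),.13,.07,.13)&d&(S>150)&((H<8)|(H>172)); print("knob",red.sum(), rect(W[red]) if red.sum() else 0)
for a,b in((.128,.15),(.115,.15)):
    m=near(W,(.468,.24),.10,a,b)&d; print("plate",line(W[m]),m.sum(),np.percentile(W[m][:,2],95))
E
```

```text
[-1.7975e+02  6.0000e-02 -7.9170e+01]
[0.48770491 0.23039535 0.39681928] [ -15.7505019     0.28960256 -169.20209303]
knob 806 (array([531.3, 336.4]), array([26.2, 25.7]), 2.2)
plate (array([470.5, 238.5]), 'len', np.float64(136.0), 'thick', np.float64(7.8), 'dir', np.float64(100.85)) 2449 0.1374351200204087
plate (array([470.7, 238.6]), 'len', np.float64(136.0), 'thick', np.float64(7.8), 'dir', np.float64(100.87)) 2591 0.13741423072459483
```

View pics/w4.png

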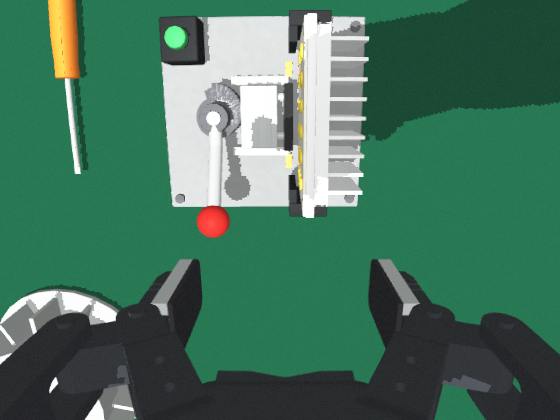

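The lever is open: knob at px (213,221), at 1.59 rad. Next I'll descend on the plate's top edge, whose middle is (0.4705, 0.2385).

>>> {"api": "jog_arm", "payload": {"steps": [{"gripper":0.4,"x":-2.5,"y":-29.6,"z":0,"twist":0},{"gripper":0.4,"x":-2,"y":-29,"z":0,"twist":0},{"gripper":0.4,"x":0,"y":0,"z":-30,"twist":0},{"gripper":0.4,"x":0,"y":0,"z":-30,"twist":0},{"gripper":0.4,"x":0,"y":0,"z":-30,"twist":0},{"gripper":0.4,"x":0,"y":0,"z":-26,"twist":0},{"gripper":0.4,"x":0,"y":0,"z":0,"twist":0},{"gripper":0.4,"x":0,"y":0,"z":0,"twist":0}]}}

```text
t: 12.4
eef_pos: [0.4704, 0.2389, 0.1047]
tcp_rot: [179.8, -0.0, -79.1]
force: [0.5, 1.2, 0.8]
grip_width: 0.0516
grasp_force: 0.0
```

```bash
python3 - <<'E'
from w import *
im,d,W,H,S,V=wrist("w5"); s=env.sense()
Rt=R.from_euler('xyz',s["tcp_rot"],degrees=True).as_matrix()
T=(W-s["eef_pos"])@Rt*1000
m=d&near(W,(.4705,.2385),.06,.128,.15)&(abs(T[...,1])<12); print("plate top in tool y",np.percentile(T[m][:,1],[3,50,97]),np.median(T[m][:,2]))
E
```

```text
[0.48443727 0.1726536  0.27727698] [-1.56739074e+01 -1.14611787e-01 -1.69087568e+02]
plate top in tool y [-2.69864566  1.17903434  4.83588444] -30.220153120886785
```

View pics/w5.png

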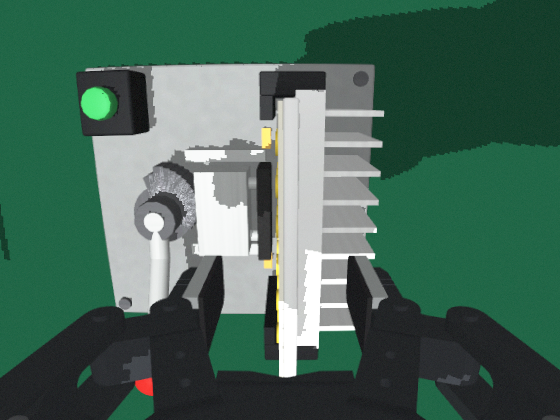

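The plate edge runs at px (285,100–375), 1 mm off centre between the fingers. I'll lower a little and grip.

>>> {"api": "jog_arm", "payload": {"steps": [{"gripper":0.4,"x":-1,"y":0,"z":-9,"twist":0},{"gripper":0.4,"x":0,"y":0,"z":-9,"twist":0},{"gripper":0.4,"x":0,"y":0,"z":0,"twist":0},{"gripper":1,"x":0,"y":0,"z":0,"twist":0},{"gripper":1,"x":0,"y":0,"z":0,"twist":0},{"gripper":1,"x":0,"y":0,"z":0,"twist":0},{"gripper":1,"x":0,"y":0,"z":0,"twist":0},{"gripper":1,"x":0,"y":0,"z":0,"twist":0},{"gripper":1,"x":0,"y":0,"z":0,"twist":0},{"gripper":1,"x":0,"y":0,"z":0,"twist":0}], "newtons": 60}}

```text
t: 13.28
eef_pos: [0.4698, 0.2389, 0.0878]
tcp_rot: [-179.9, 0.0, -79.0]
force: [0.7, -0.4, 5.1]
grip_width: 0.0065
grasp_force: 61.0
```

>>> {"api": "jog_arm", "payload": {"steps": [{"gripper":1,"x":0,"y":0,"z":5,"twist":0},{"gripper":1,"x":0,"y":0,"z":8,"twist":0},{"gripper":1,"x":0,"y":0,"z":10,"twist":0},{"gripper":1,"x":0,"y":0,"z":0,"twist":0}]}}

```text
t: 13.62
eef_pos: [0.47, 0.239, 0.1122]
tcp_rot: [-179.9, 0.0, -79.0]
force: [0.6, -0.2, -3.0]
grip_width: 0.0064
grasp_force: 59.8
```

>>> {"api": "jog_arm", "payload": {"steps": [{"gripper":1,"x":0,"y":0,"z":20,"twist":0},{"gripper":1,"x":0,"y":0,"z":30,"twist":0},{"gripper":1,"x":0,"y":0,"z":30,"twist":0},{"gripper":1,"x":0,"y":0,"z":30,"twist":0},{"gripper":1,"x":0,"y":0,"z":30,"twist":0},{"gripper":1,"x":0,"y":0,"z":15,"twist":0}]}}

```text
t: 14.12
eef_pos: [0.4695, 0.2389, 0.2689]
tcp_rot: [-179.8, 0.0, -79.0]
force: [1.1, -0.4, -3.2]
grip_width: 0.0065
grasp_force: 60.0
```

>>> {"api": "jog_arm", "payload": {"steps": [{"gripper":1,"x":3,"y":-14.7,"z":0,"twist":-0.055},{"gripper":1,"x":3,"y":-14.7,"z":0,"twist":-0.11},{"gripper":1,"x":3,"y":-14.7,"z":0,"twist":-0.11},{"gripper":1,"x":3,"y":-14.7,"z":0,"twist":-0.11},{"gripper":1,"x":3,"y":-14.7,"z":0,"twist":-0.11},{"gripper":1,"x":3,"y":-14.7,"z":0,"twist":-0.11},{"gripper":1,"x":3,"y":-14.7,"z":0,"twist":-0.11},{"gripper":1,"x":3,"y":-14.7,"z":0,"twist":-0.11},{"gripper":1,"x":3,"y":-14.7,"z":0,"twist":-0.11},{"gripper":1,"x":3,"y":-14.7,"z":0,"twist":-0.11}]}}

```text
t: 14.95
eef_pos: [0.4989, 0.0911, 0.2652]
tcp_rot: [180.0, -0.0, -139.2]
force: [0.4, 1.0, -1.9]
grip_width: 0.0066
grasp_force: 59.9
```

>>> {"api": "jog_arm", "payload": {"steps": [{"gripper":1,"x":3,"y":-14.7,"z":0,"twist":-0.11},{"gripper":1,"x":3,"y":-14.7,"z":0,"twist":-0.11},{"gripper":1,"x":3,"y":-14.7,"z":0,"twist":-0.11},{"gripper":1,"x":3,"y":-14.7,"z":0,"twist":-0.11},{"gripper":1,"x":3,"y":-14.7,"z":0,"twist":-0.11},{"gripper":1,"x":3,"y":-14.7,"z":0,"twist":-0.11},{"gripper":1,"x":3,"y":-14.7,"z":0,"twist":-0.11},{"gripper":1,"x":3,"y":-14.7,"z":0,"twist":-0.11},{"gripper":1,"x":0,"y":0,"z":0,"twist":-0.05},{"gripper":1,"x":0,"y":0,"z":0,"twist":0},{"gripper":1,"x":0,"y":0,"z":0,"twist":0}]}}

```text
t: 15.87
eef_pos: [0.523, -0.0258, 0.2652]
tcp_rot: [180.0, -0.0, 167.9]
force: [0.2, -0.2, -3.3]
grip_width: 0.0064
grasp_force: 59.9
```

```bash
python3 - <<'E'
from w import *
im,d,W,H,S,V=wrist("w6"); s=env.sense();print(np.round(s["eef_pos"],4),np.round(s["tcp_rot"],2))
g=d&(S>150)&(abs(H-60)<12)&(V>100)&near(W,(.53,-.1),.14,.02,.08); print("rack",rect(W[g]),g.sum())
m=d&near(W,(.532,-.067),.09,.115,.14); print("pgreen",line(W[m]) if m.sum()>20 else 0,m.sum())
Rt=R.from_euler('xyz',s["tcp_rot"],degrees=True).as_matrix();T=(W-s["eef_pos"])@Rt*1000
m=d&(abs(T[...,1])<10)&(abs(T[...,0])<80)&(T[...,2]>-60)&(T[...,2]<10)&(abs(T[...,0])>14)
print("held",m.sum(),np.percentile(T[m],[3,50,97],axis=0) if m.sum() else 0, line(W[m]))
E
```

```text
[ 0.45658875 -0.01045916  0.43779519] [-1.57217160e+01  1.32816754e-03  7.78683233e+01]
[ 0.5231 -0.0256  0.2652] [ 1.7999e+02 -2.0000e-02  1.6794e+02]
rack (array([528.7, -91.7]), array([100.1, 172.2]), 77.4) 1880
pgreen (array([527.1, -63.5]), 'len', np.float64(124.4), 'thick', np.float64(7.8), 'dir', np.float64(-12.26)) 1620
held 4869 [[-35.38866515  -3.28692283 -49.68678587]
 [ 37.48824013   0.59036716 -48.39500129]
 [ 68.51654957   4.47252958 -41.42177245]] (array([507.7, -21.7]), 'len', np.float64(107.8), 'thick', np.float64(7.8), 'dir', np.float64(-12.24))
```

View pics/w6.png

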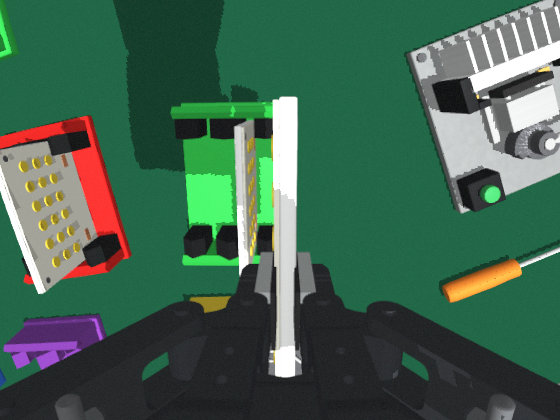

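The target rack is at px (230,185): its empty slot is on the left and the neighbour plate's edge is at px (240,200). The held plate is parallel to it. I'll measure the comb teeth and rack ends from this same picture.

```bash
python3 - <<'E'
from w import *
f=np.load("w6.npz");W=f["W"];d=f["d"]>0;im=f["im"];hsv=cv2.cvtColor(im,cv2.COLOR_BGR2HSV).astype(int);V=hsv[...,2];H=hsv[...,0];S=hsv[...,1]
th=np.radians(-12.25);e=np.array([np.cos(th),np.sin(th)]);n=np.array([-e[1],e[0]])
A=W[...,:2]@e*1000;N=W[...,:2]@n*1000;Z=W[...,2]*1000
v,u=np.mgrid[:420,:560]
reg=d&(u>165)&(u<290)&(v>95)&(v<290)
for nm,m in(("black",reg&(V<70)&(Z>60)&(Z<76)),):
    for a in(0,1):
        q=m&((A<537) if a==0 else (A>=537));
        print(nm,a,q.sum(),"A",np.round(np.percentile(A[q],[2,98]),1)); h,b=np.histogram(N[q],np.arange(-36,60,2)); print(list(zip(b[:-1].astype(int).tolist(),h.tolist())))
g=reg&(abs(H-60)<12)&(S>150)
for lo,hi in((40,60),(60,78)):
    q=g&(Z>lo)&(Z<hi);print("green z",lo,q.sum(),np.round(np.percentile(A[q],[1,5,50,95,99]),1),np.round(np.percentile(N[q],[1,99]),1))
q=g&(Z>5)&(Z<20);print("floor N",np.round(np.percentile(N[q],[.5,99]),1))
q=d&(N>75)&(N<96)&(Z>225);h=A[q];print("held A min",np.percentile(h,[.2,1,2]),"TCP A,N",np.array([523.1,-25.6])@e,np.array([523.1,-25.6])@n)
E
```

```text
black 0 1045 A [462.6 481. ]
[(-36, 0), (-34, 0), (-32, 0), (-30, 0), (-28, 0), (-26, 0), (-24, 2), (-22, 28), (-20, 28), (-18, 29), (-16, 30), (-14, 45), (-12, 54), (-10, 46), (-8, 42), (-6, 12), (-4, 0), (-2, 0), (0, 0), (2, 0), (4, 0), (6, 0), (8, 0), (10, 0), (12, 6), (14, 28), (16, 28), (18, 34), (20, 34), (22, 31), (24, 34), (26, 41), (28, 50), (30, 48), (32, 41), (34, 38), (36, 17), (38, 9), (40, 2), (42, 0), (44, 0), (46, 0), (48, 0), (50, 0), (52, 0), (54, 0), (56, 6)]
black 1 795 A [589.8 608.4]
[(-36, 0), (-34, 0), (-32, 0), (-30, 0), (-28, 0), (-26, 0), (-24, 10), (-22, 19), (-20, 23), (-18, 22), (-16, 23), (-14, 41), (-12, 40), (-10, 42), (-8, 33), (-6, 24), (-4, 3), (-2, 0), (0, 0), (2, 0), (4, 0), (6, 0), (8, 0), (10, 0), (12, 1), (14, 18), (16, 27), (18, 24), (20, 29), (22, 28), (24, 33), (26, 41), (28, 38), (30, 39), (32, 39), (34, 31), (36, 0), (38, 0), (40, 0), (42, 0), (44, 0), (46, 0), (48, 0), (50, 0), (52, 0), (54, 0), (56, 2)]
green z 40 282 [449.8 450.  462.  612.2 621.8] [-25.3  71.9]
green z 60 1650 [450.2 451.2 458.1 618.2 621. ] [-26.   72.1]
floor N [-30.   70.8]
held A min [446.81017277 448.72269076 450.98779547] TCP A,N 516.6213401978324 85.97302397959247
```

>>> {"api": "jog_arm", "payload": {"steps": [{"gripper":1,"x":0.5,"y":-28,"z":0,"twist":0},{"gripper":1,"x":0.5,"y":-28,"z":0,"twist":0},{"gripper":1,"x":0,"y":-28,"z":0,"twist":0},{"gripper":1,"x":0,"y":0,"z":0,"twist":0},{"gripper":1,"x":0,"y":0,"z":-20,"twist":0},{"gripper":1,"x":0,"y":0,"z":-30,"twist":0},{"gripper":1,"x":0,"y":0,"z":-30,"twist":0},{"gripper":1,"x":0,"y":0,"z":-20,"twist":0},{"gripper":1,"x":0,"y":0,"z":-12,"twist":0},{"gripper":1,"x":0,"y":0,"z":0,"twist":0},{"gripper":1,"x":0,"y":0,"z":0,"twist":0}]}}

```text
t: 16.83
eef_pos: [0.5241, -0.1092, 0.1533]
tcp_rot: [180.0, -0.1, 167.9]
force: [0.9, 0.3, -3.0]
grip_width: 0.0066
grasp_force: 59.8
```

```bash
python3 - <<'E'
from w import *
s=env.sense();print(s["eef_pos"],s["tcp_rot"])
th=np.radians(-12.25);e=np.array([np.cos(th),np.sin(th)]);n=np.array([-e[1],e[0]])
print("A,N",s["eef_pos"][:2]@e*1000,s["eef_pos"][:2]@n*1000)
im,d=env.snapshot("scene");W=cloud(env.camera_info("scene"),d)
cv2.imwrite("pics/s2.png",cv2.resize(im[150:330,180:380],None,fx=3.5,fy=3.3,interpolation=cv2.INTER_CUBIC))
E
```

```text
[ 0.5241363  -0.10918582  0.15326142] [ 1.79985883e+02 -5.37221117e-02  1.67908044e+02]
A,N 535.3690882537371 4.510241460560603
```

View pics/s2.png

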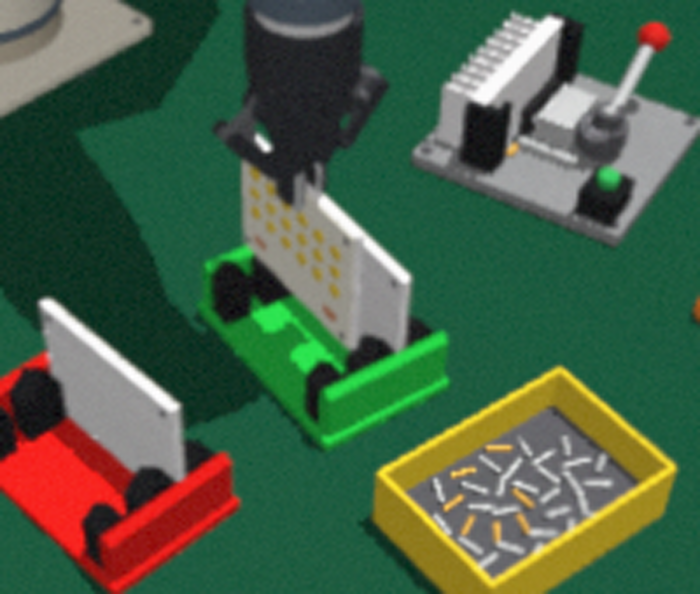

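The plate hangs upright just above the empty slot's mouth (scene crop px 300,260). The lever stands open at the upper right (px 650,40). Lowering into the slot.

>>> {"api": "jog_arm", "payload": {"steps": [{"gripper":1,"x":0,"y":-0.5,"z":-8,"twist":0},{"gripper":1,"x":0,"y":0,"z":-8,"twist":0},{"gripper":1,"x":0,"y":0,"z":-8,"twist":0},{"gripper":1,"x":0,"y":0,"z":-8,"twist":0},{"gripper":1,"x":0,"y":0,"z":0,"twist":0}]}}

```text
t: 17.3
eef_pos: [0.5235, -0.11, 0.1193]
tcp_rot: [180.0, -0.2, 167.8]
force: [0.3, 1.0, -3.3]
grip_width: 0.0062
grasp_force: 59.8
```

>>> {"api": "jog_arm", "payload": {"steps": [{"gripper":1,"x":0,"y":0,"z":-8,"twist":0},{"gripper":1,"x":0,"y":0,"z":-8,"twist":0},{"gripper":1,"x":0,"y":0,"z":-8,"twist":0},{"gripper":1,"x":0,"y":0,"z":-5,"twist":0},{"gripper":1,"x":0,"y":0,"z":0,"twist":0},{"gripper":1,"x":0,"y":0,"z":0,"twist":0}]}}

```text
t: 17.8
eef_pos: [0.5242, -0.1103, 0.0919]
tcp_rot: [180.0, -0.0, 167.8]
force: [-0.2, 0.8, -2.3]
grip_width: 0.0061
grasp_force: 59.9
```

>>> {"api": "jog_arm", "payload": {"steps": [{"gripper":1,"x":0,"y":0,"z":-3,"twist":0},{"gripper":1,"x":0,"y":0,"z":-2.5,"twist":0},{"gripper":1,"x":0,"y":0,"z":0,"twist":0},{"gripper":1,"x":0,"y":0,"z":0,"twist":0}]}}

```text
t: 18.13
eef_pos: [0.5243, -0.1103, 0.0866]
tcp_rot: [180.0, -0.0, 167.8]
force: [-0.0, -0.4, -2.8]
grip_width: 0.0064
grasp_force: 59.9
```

>>> {"api": "jog_arm", "payload": {"steps": [{"gripper":1,"x":0,"y":0,"z":-1.5,"twist":0},{"gripper":1,"x":0,"y":0,"z":0,"twist":0},{"gripper":1,"x":0,"y":0,"z":0,"twist":0}]}}

```text
t: 18.38
eef_pos: [0.5244, -0.1103, 0.0852]
tcp_rot: [180.0, 0.0, 167.8]
force: [-0.9, 0.4, -2.6]
grip_width: 0.0066
grasp_force: 59.9
```

>>> {"api": "jog_arm", "payload": {"steps": [{"gripper":1,"x":0,"y":0,"z":-1,"twist":0},{"gripper":1,"x":0,"y":0,"z":0,"twist":0},{"gripper":1,"x":0,"y":0,"z":0,"twist":0}]}}

```text
t: 18.63
eef_pos: [0.5245, -0.1104, 0.0848]
tcp_rot: [-180.0, 0.1, 167.8]
force: [-2.5, 0.5, 4.9]
grip_width: 0.0065
grasp_force: 61.0
```

>>> {"api": "jog_arm", "payload": {"steps": [{"gripper":1,"x":0,"y":0,"z":-0.7,"twist":0},{"gripper":1,"x":0,"y":0,"z":0,"twist":0},{"gripper":1,"x":0,"y":0,"z":0,"twist":0}]}}

```text
t: 18.88
eef_pos: [0.5246, -0.1105, 0.0848]
tcp_rot: [-180.0, 0.1, 167.8]
force: [-3.8, 0.3, 12.3]
grip_width: 0.0066
grasp_force: 62.1
```

It seated exactly at the expected height. I'll release with a partial opening to stay clear of the neighbour plate and rise.

>>> {"api": "jog_arm", "payload": {"steps": [{"gripper":1,"x":0,"y":0,"z":0.8,"twist":0},{"gripper":0.9,"x":0,"y":0,"z":0,"twist":0},{"gripper":0.8,"x":0,"y":0,"z":0,"twist":0},{"gripper":0.7,"x":0,"y":0,"z":0,"twist":0},{"gripper":0.7,"x":0,"y":0,"z":0,"twist":0},{"gripper":0.7,"x":0,"y":0,"z":0,"twist":0}]}}

```text
t: 19.38
eef_pos: [0.5244, -0.1103, 0.0841]
tcp_rot: [180.0, -0.0, 167.8]
force: [-0.1, -1.1, 0.2]
grip_width: 0.0257
grasp_force: 0.0
```

>>> {"api": "jog_arm", "payload": {"steps": [{"gripper":0.7,"x":0,"y":0,"z":8,"twist":0},{"gripper":0.7,"x":0,"y":0,"z":15,"twist":0},{"gripper":0.7,"x":0,"y":0,"z":25,"twist":0},{"gripper":0.7,"x":0,"y":0,"z":30,"twist":0},{"gripper":0.7,"x":0,"y":0,"z":30,"twist":0},{"gripper":0.7,"x":0,"y":-15,"z":30,"twist":0},{"gripper":0.7,"x":0,"y":-35,"z":20,"twist":0},{"gripper":0.7,"x":0,"y":-35,"z":0,"twist":0},{"gripper":0.7,"x":0,"y":0,"z":0,"twist":0},{"gripper":0.7,"x":0,"y":0,"z":0,"twist":0}]}}

```text
t: 20.22
eef_pos: [0.5242, -0.1969, 0.2426]
tcp_rot: [-180.0, 0.0, 167.7]
force: [-0.7, -0.1, -0.2]
grip_width: 0.0256
grasp_force: 0.0
```

```bash
python3 - <<'E'
from w import *
im,d,W,H,S,V=wrist("w7")
th=np.radians(-12.25);e=np.array([np.cos(th),np.sin(th)]);n=np.array([-e[1],e[0]])
for lo,hi in((-15,22),(35,65)):
    N=W[...,:2]@n*1000
    m=d&near(W,(.53,-.09),.12,.118,.15)&(N>lo)&(N<hi);print(m.sum(),line(W[m]) if m.sum()>20 else 0,np.percentile(W[m][:,2],[5,50,95]) if m.sum() else 0)
im2,d2=env.snapshot("scene");W2=cloud(env.camera_info("scene"),d2);hs=cv2.cvtColor(im2,cv2.COLOR_BGR2HSV).astype(int)
red=near(W2,(.55,.28),.13,.07,.13)&(hs[...,1]>150)&((hs[...,0]<8)|(hs[...,0]>172));print("knob",W2[red].mean(0))
cv2.imwrite("pics/s3.png",np.vstack([cv2.resize(im2[130:330,180:420],(720,590))]))
E
```

```text
[ 0.45771202 -0.18117639  0.41516699] [-1.57726758e+01  1.23630577e-02  7.76214604e+01]
2601 (array([ 523.6, -110.8]), 'len', np.float64(135.6), 'thick', np.float64(7.8), 'dir', np.float64(-12.21)) [0.12038304 0.13274825 0.13445789]
2971 (array([533.2, -67.2]), 'len', np.float64(136.6), 'thick', np.float64(8.2), 'dir', np.float64(-11.96)) [0.11991486 0.13237856 0.13430359]
knob [0.5343933  0.33131256 0.10226227]
```

View pics/s3.png

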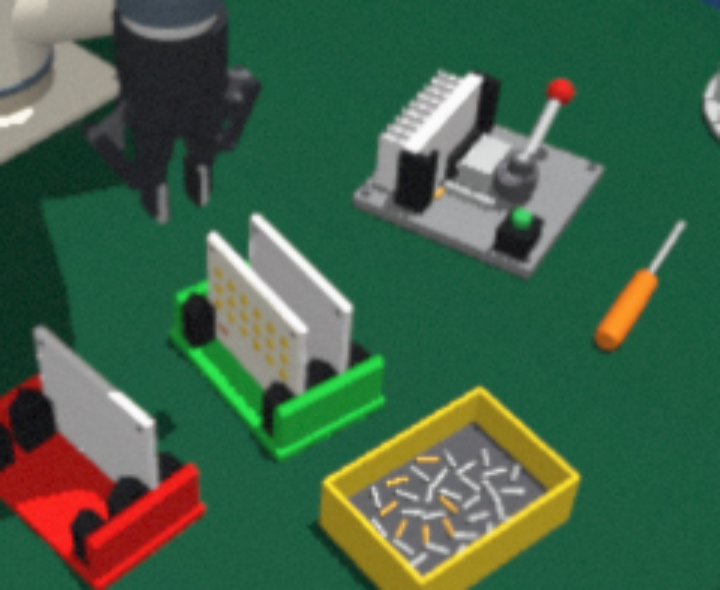

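The plate stands upright in the green rack's left slot (px 255,310), at the same top height as its neighbour (132.7 and 132.4 mm). The lever is open (knob at px 560,92) and the gripper is clear.

```bash
python3 -c "
from cell import env
print(env.hand_in())"
```

```text
the job is handed in; nothing more can be done
None
```

The LED plate is down on the floor of the green rack's empty slot and was only let go there, the cam lever is left open (about 1.6 rad), and the job was handed in at about 20 s; my first lever swing passed over the knob without touching it, so I repeated it lower.

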